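Refit the looper pedal's knob

TASK

The big knob has come off the blue guitar looper pedal on the nook table. First press the looper's sprung foot treadle down to its stop to mute it and let it come back up; then pick up the loose knob, turn it so the flat in its bore matches the flat of the looper's shaft, push it fully onto the shaft and keep pressing so that the sprung shaft is held down at its stop. Finish like that, with the gripper still holding the knob pressed down, and leave the toys and crayons where they are.

Things in the scene. Friction and masses are not known exactly. Their poses are not given: they have to be found in the camera images.
- looper: Blue metal guitar looper, fixed, 170 (x, front to back) x 190 (y) x 55 mm high. Origin: centre of its underside, on the table; its front, own -x, faces the robot give or take the yaw. The front half carries the treadle, the rear half is a flat dark panel 55 mm above the table with the dial on it.
- pedal (a joint): Treadle: aluminium plate with a black ribbed rubber pad (62 x 130 mm) on the looper's front half, hinged along its rear edge about the looper's y. 0 = up at rest, grows as its front edge goes down, hard stop at 0.16 rad; springs back up. Pressed at point pedal_pad it starts to move at 3 N and meets the stop at 8 N, 9 mm down.
- pedal_pad (a point): The point to press: on top of the treadle's rubber pad, centred in y, 58 mm in front of the hinge; 58 mm above the table at rest. It moves with the treadle.
- dial: Flat black disc, 68 mm across and 1 mm thick, lying fixed on the looper's rear panel, its underside 55.5 mm above the table (origin: centre of the underside). A white line on it runs from the shaft outwards along its own +x: the side on which the shaft's flat lies. Its yaw on the looper differs from time to time.
- shaft (a joint): How far the brass D-shaft in the middle of the dial is pushed down, in m: 0 = up, hard stop at 0.004. Spring: starts to move at 3 N, 9 N at the stop; rises again when let go. It does not turn.
- shaft_tip (a point): Centre of the top face of the upright brass D-shaft (rounds 14 mm in diameter, flat 3.5 mm from the axis, slightly chamfered tip). It stands 20 mm clear of the dial's face, 76.5 mm above the table at rest, and moves with the shaft. Own +x points out through the flat (as the dial's white line), z up.
- knob: Loose pointer knob, about 50 g, upright on the table: round black skirt 48 mm across, 18 mm high; on it an orange grip bar 42 mm long (own x), 14 mm thick (own y), 18 to 38 mm above the underside. Origin: centre of the underside. A white line on the bar marks own +x, the side of the bore's flat. At the start its yaw is within 1.45 rad of the shaft's.
- knob_pointer (a point): Outer top end of the knob's white line: 21 mm along own x from the axis, 38 mm above the underside. The knob's D-bore opens at the underside: 14 mm deep, 15.6 mm across, flat 4.3 mm from the axis on own +x (0.8 mm clearance all round, flared mouth). Home: the bore's roof rests on the shaft's tip, underside 14 mm below the tip, clear of the dial.
- truck: Small yellow toy truck, 115 x 60 x 57 mm, on the table; leave alone. It and the knob may stand on either side of the looper. Origin: centre of its underside.
- cups: Stack of four coloured silicone cups, upside down, 84 mm across, 112 mm high, behind; leave alone. Origin: centre of its underside.
- pencil_cup: White ceramic cup with pencils, 76 mm across, about 180 mm high with the pencils, behind; leave alone. Origin: centre of its underside.
- caddy: Green plastic crayon caddy with a carrying handle, 100 x 170 x 116 mm, behind; leave alone. Origin: centre of its underside.
Things that resemble listed ones, but are neither listed nor needed, are in the scene too. Leave any green look-alike of the knob alone.

How it is judged:
By the outcome, as a careful person would: the job done as asked, in the order asked, and still so for the second after the job is handed in, while the arm keeps its last pose, push and grip.
It also fails if it takes over 51 s, if anything falls off the work surface, if the arm or the gripper's body presses on something with over 40 N, if the wrist force passes 120 N, or if a joint passes its speed limit or range.

ROBOT

A 7-joint arm with a two-finger parallel gripper is mounted at the origin on the work surface. World frame = base frame: x ahead of the robot, y to its left, z up, the work surface at z = 0. Lengths are in m, angles in rad, forces in N, time in s.
With the tool pointing down it reaches from about 0.425 to 0.925 m from the base axis. Payload 6.8 kg.
Tool frame: the origin (TCP) lies midway between the tips of the shut fingers; the grasp point (between the pads) lies 19 mm behind it; z points along the fingers, y is the direction in which the jaws open and shut (so a half turn about z gives the same grasp; the last joint's range is limited). The gripper opens to 85 mm and grips with 20 to 120 N. Pads are 22 mm wide; open, the fingers measure 114 mm over their backs; the gripper's body (76 mm by 85 mm) begins 54 mm behind the grasp point. The pads swing forward as they close: fully open they stand 13 mm farther back than shut.
Start: joints at [1.045, 0.477, 0.022, 1.555, -0.011, 1.109, -0.083], TCP at [0.274, -0.617, 0.231] pointing down, gripper open.
Joint ranges: [-2.96, 2.96], [-0.34, 2.1], [-1.41, 1.46], [0.24, 2.44], [-1.37, 4.51], [0.17, 1.92], [-2.96, 2.96]. Speed limits (rad/s): [2.39, 2.39, 3.14, 3.14, 3.14, 3.14, 3.14].

INTERFACE

Orientations are given as a rotation vector (axis times angle).
In Python, from cell import * gives the robot as it stands. The module is installed in compiled form; this text tells all that it offers.
- The arm moves only by the tool step_arm, never from a script. Its argument "deltas" is a list of rows, each a list of 3 entries, a list of its own where there are three numbers: the shift along the world's x, y, z in m, then the turn, a rotation vector about the world's x, y, z in degrees, then the finger opening in m, from 0 to 0.0854. A call has 1 to 20 rows; each row shifts and turns the pose as measured when the row begins; what a row does not reach is not made up. A row lasts 1/10 s, in which the tool goes at most 50 mm and 8.59 degrees, less where a joint would pass 70% of its speed; a pose out of reach is approached as far as the arm can. A call is refused whole if a number of a shift passes 0.05 or a number of a turn 8.59, either way. A call with a gripper value outside its range is refused whole. The fingers move at their own pace and stop on an object; "newtons" is the grip in N (left out, the last holds). Time passes only in rows, so rows that do not move let the fingers close. It gives the time, the measured TCP pose, the force and the opening at its end, in the units of the state.
- state(): the state, without advancing time (a new reading comes with each control period).
- get_image(name): name is "side" or "top"; returns a dict with "img" (420x560x3 uint8, red, green, blue), "vfov" (degrees; the focal length in pixels is half the picture's height over the tangent of half this angle, whatever the lens; pixels are square), "cx", "cy" (the principal point, pixels), "k1" (the pictures are not rectified: a ray, as slopes to the right and down, at radius r is drawn at 1 + k1 r^2 times it, then the intrinsics apply), "extrinsics" (4x4, takes a point from world to camera coordinates). Camera axes: x right, y down, z forward; pixel columns grow to the right and rows downward; lengths in m; the calibration is good to about 2 mm. A picture is of the moment at which its call begins. There is no depth.
- sign_off(): hands the job in, once; it reports no verdict.
The state is a dict: "time_s": time; "joint_positions": joint angles; "joint_velocities": joint speeds; "joint_efforts": joint torques, N m; "tool_pos": TCP position; "ee_rot": TCP orientation; "contact_force": force on the tool from outside, world axes, zero at the start; "torque": the same for the moment, N m; "finger_gap": finger opening in m.
Only numpy, scipy, OpenCV 4.12 (cv2) and the standard library are available. Lean on these libraries where they do the work, as an engineer would, in place of code of your own. Each camera call takes 0.05 s, during which the arm holds its last target.

## Working session

There is one attempt and no reset: what is moved stays moved. The work goes in short steps, Python scripts to look and compute and a tool call to move; the robot and the scene stay as the last step left them, time stands still between calls to the robot, and variables do not carry over. Pictures are saved under pics/ and viewed, and the job is handed in when it is done.

Besides the shell and the picture viewer there is one more tool, called after "Call:" as name(argument=value, ...), one argument or row to a line, values as JSON. step_arm: Moves the arm, as the interface text tells. Its arguments: {"type":"object","properties":{"deltas":{"type":"array"},"newtons":{"type":"number"}},"required":["deltas"]}

```bash
mkdir -p pics; python3 - <<'E'
from cell import *
import cv2,pickle
s=state();print(s)
d={}
for n in("side","top"):
    g=get_image(n);d[n]=g;cv2.imwrite(f"pics/{n}0.png",g["img"][:,:,::-1]);print(n,g["vfov"],g["cx"],g["cy"],g["k1"],g["extrinsics"])
pickle.dump(d,open("im0.pkl","wb"))
E
```

```text
{'time_s': 0.0, 'joint_positions': array([ 1.04489863,  0.47777574,  0.02231615,  1.5564334 , -0.01150942,
        1.10926042, -0.08310658]), 'joint_velocities': array([ 1.88681821e-04,  8.52944354e-04, -2.04753585e-03, -2.62276798e-04,
       -7.81945671e-04,  9.71202899e-06,  1.20130225e-03]), 'joint_efforts': array([ 5.25352916e-04, -5.96457803e+01,  1.60801381e+00, -2.81189185e+01,
        1.22925412e-02,  9.53998620e-03, -3.41737825e-05]), 'tool_pos': array([ 0.2736532 , -0.61641694,  0.23034919]), 'ee_rot': array([-3.07163497e+00, -6.51211898e-01,  7.36717934e-04]), 'contact_force': array([-1.15229001, -0.31756487, -0.14602743]), 'torque': array([-0.03673625, -0.01769422,  0.00651517]), 'finger_gap': 0.08536330695001218}
side 54.61368438969068 282.3495465834262 207.817996423626 -0.059001221226195985 [[ 0.95305435 -0.30259369 -0.01115602 -0.61217975]
 [-0.20880195 -0.63007128 -0.74793845  0.15720313]
 [ 0.21929237  0.7151554  -0.66367433  0.95804028]
 [ 0.          0.          0.          1.        ]]
top 57.67197456010328 272.2257163975343 216.1697240556017 -0.06619155881457142 [[-0.02628563 -0.9995568  -0.01397369  0.00250582]
 [-0.98955966  0.02799918 -0.14137796  0.62819034]
 [ 0.14170655  0.0101116  -0.98985706  0.94462379]
 [ 0.          0.          0.          1.        ]]
```

View pics/side0.png

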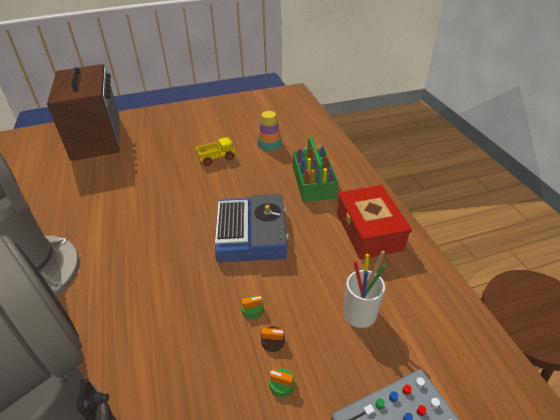

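View pics/top0.png

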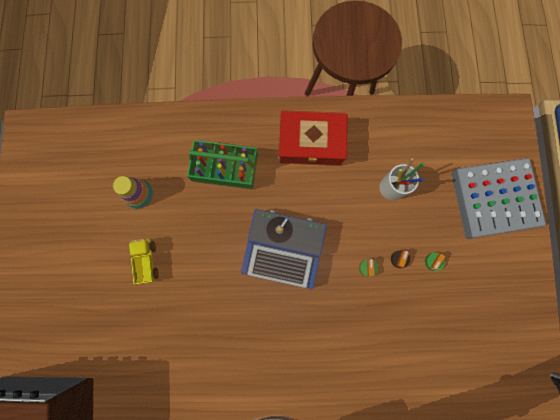

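Three knob-like things, at top (370,267), (401,259) and (436,261), or side (252,306), (272,338) and (282,381). Only the middle one has a black skirt and the outer two are green look-alikes. I'll confirm this in enlarged crops.

```bash
python3 - <<'E'
import cv2,pickle,numpy as np
d=pickle.load(open("im0.pkl","rb"))
def crop(n,c0,c1,r0,r1,k):
    return cv2.resize(np.ascontiguousarray(d[n]["img"][r0:r1,c0:c1,::-1]),None,fx=k,fy=k,interpolation=cv2.INTER_CUBIC)
a=crop("top",350,450,235,290,7);cv2.imwrite("pics/c_top_knob.png",a)
cv2.imwrite("pics/c_side_knob.png",crop("side",230,310,285,360,8))
cv2.imwrite("pics/c_top_loop.png",crop("top",235,335,203,293,6))
cv2.imwrite("pics/c_side_loop.png",crop("side",205,295,185,265,7))
E
```

```text
(no output)
```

View pics/c_top_knob.png

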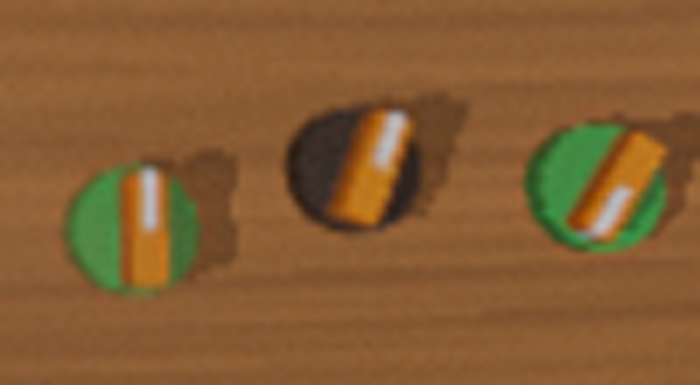

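View pics/c_side_knob.png

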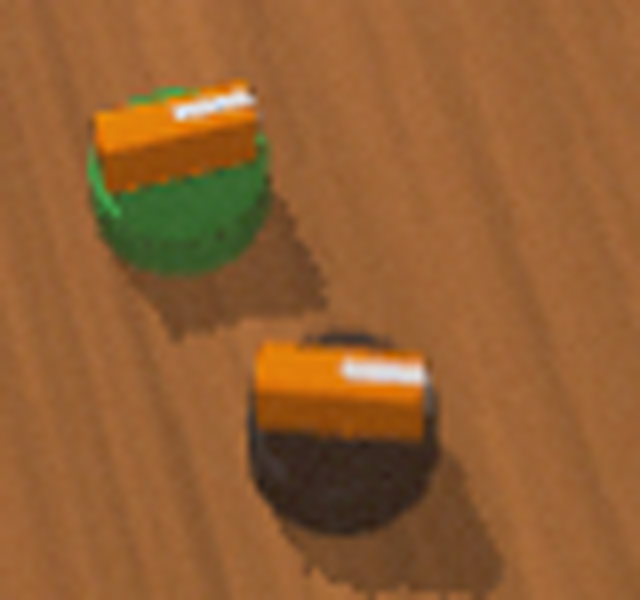

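View pics/c_top_loop.png

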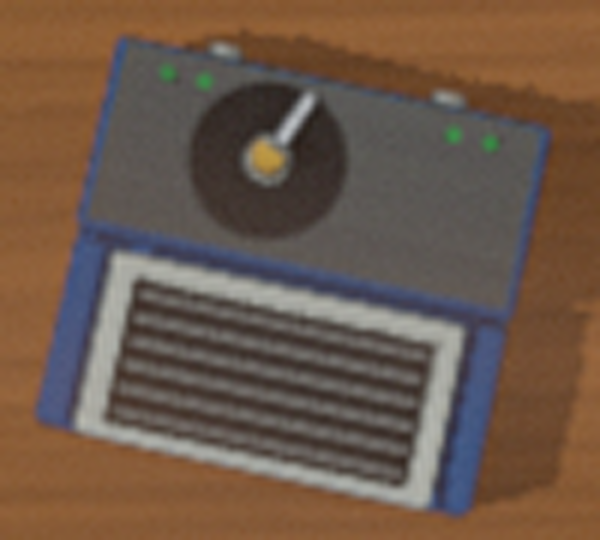

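View pics/c_side_loop.png

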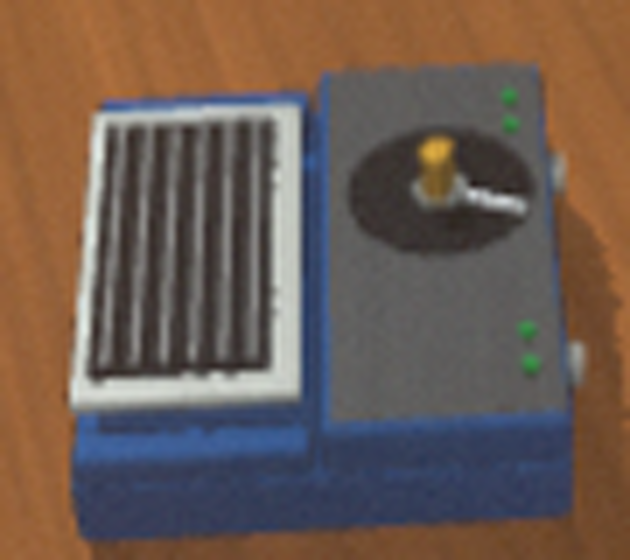

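```bash
cat > h.py <<'E'
import numpy as np,cv2
from scipy.optimize import least_squares
def K(g):
    f=g["img"].shape[0]/2/np.tan(np.radians(g["vfov"])/2);return f
def proj(g,P):
    P=np.atleast_2d(P);E=g["extrinsics"];c=P@E[:3,:3].T+E[:3,3]
    s=c[:,:2]/c[:,2:];r2=(s**2).sum(1,keepdims=True);s=s*(1+g["k1"]*r2)
    return s*K(g)+[g["cx"],g["cy"]]
def ray(g,uv):
    s=(np.array(uv,float)-[g["cx"],g["cy"]])/K(g);t=s.copy()
    for _ in range(20):t=s/(1+g["k1"]*(t@t))
    E=g["extrinsics"];R=E[:3,:3];o=-R.T@E[:3,3];return o,R.T@np.r_[t,1]
def onz(g,uv,z):
    o,d=ray(g,uv);return o+d*(z-o[2])/d[2]
def pose(p,L):
    c,s=np.cos(p[2]),np.sin(p[2]);L=np.array(L,float)
    return np.c_[p[0]+c*L[:,0]-s*L[:,1],p[1]+s*L[:,0]+c*L[:,1],L[:,2]]
def fit(views,x0):
    # views: list of (g, uv list, local pts)
    f=lambda p:np.concatenate([(proj(g,pose(p,L))-np.array(uv)).ravel() for g,uv,L in views])
    r=least_squares(f,x0);return r.x,f(r.x).reshape(-1,2)
def cr(uv,c0,r0,k): return [((u+.5)/k-.5+c0,(v+.5)/k-.5+r0) for u,v in uv]
E
python3 - <<'E'
from h import *
import pickle
d=pickle.load(open("im0.pkl","rb"));T,S=d["top"],d["side"]
np.set_printoptions(precision=4,suppress=True)
# looper rear corners
tl=cr([(120,38),(550,128)],235,203,6); sl=cr([(540,65),(574,410)],205,185,7)
L=[(.085,.095,.055),(.085,-.095,.055)]
for n,v in(("both",[(T,tl,L),(S,sl,L)]),("T",[(T,tl,L)]),("S",[(S,sl,L)])):
    x,r=fit(v,[.6,0,-.1]);print("looper",n,x,r.ravel())
    if n=="both":lp=x
    print(" pedal pts")
# dial/shaft tip
st=cr([(266,152)],235,203,6)[0]; ss=cr([(436,144)],205,185,7)[0]
print("tip T",onz(T,st,.0765),"S",onz(S,ss,.0765))
dt=cr([(268,160)],235,203,6)[0]; ds=cr([(441,191)],205,185,7)[0]
print("dial c",onz(T,dt,.0565),onz(S,ds,.0565))
for g,a,b in((T,cr([(280,138)],235,203,6)[0],cr([(311,95)],235,203,6)[0]),(S,cr([(468,193)],205,185,7)[0],cr([(525,208)],205,185,7)[0])):
    A,B=onz(g,a,.0565),onz(g,b,.0565);print("line",A,B,np.arctan2(*(B-A)[1::-1]))
# knob
kt=cr([(398,111),(383,165)],350,235,7); ks=cr([(425,373),(343,369)],230,285,8)
for g,k in((T,kt),(S,ks)):
    A,B=[onz(g,q,.038) for q in k];y=np.arctan2(*(A-B)[1::-1]);print("knob ptr",A,B,"yaw",y,"c",A[:2]-.021*np.array([np.cos(y),np.sin(y)]))
L=[(.021,.0,.038),(.0,0,.038)]
E
```

```text
looper both [ 0.5439 -0.0402 -0.2401] [-0.6691 -0.9002  0.119  -0.5004 -0.794  -0.839  -0.3631  1.7553]
 pedal pts
looper T [ 0.5421 -0.0411 -0.2369] [-0.4302 -0.096   0.427   0.0833]
 pedal pts
looper S [ 0.5461 -0.0381 -0.2451] [-0.0671 -1.39    0.0562  1.0518]
 pedal pts
tip T [ 0.5934 -0.0309  0.0765] S [ 0.5938 -0.0275  0.0765]
dial c [ 0.5921 -0.0318  0.0565] [ 0.594  -0.0306  0.0565]
line [ 0.6014 -0.0371  0.0565] [ 0.6195 -0.0509  0.0565] -0.6504911572026301
line [ 0.603  -0.0347  0.0565] [ 0.6202 -0.0489  0.0565] -0.6886334533860261
knob ptr [ 0.5296 -0.3595  0.038 ] [ 0.5099 -0.3524  0.038 ] yaw -0.34240029682613093 c [ 0.5098 -0.3524]
knob ptr [ 0.5304 -0.356   0.038 ] [ 0.5116 -0.3487  0.038 ] yaw -0.3689984070577423 c [ 0.5109 -0.3484]
```

```bash
python3 - <<'E'
from h import *
import pickle
d=pickle.load(open("im0.pkl","rb"));T,S=d["top"],d["side"]
np.set_printoptions(precision=4,suppress=True)
lp=np.array([.5440,-.0400,-.238]);c,s=np.cos(lp[2]),np.sin(lp[2]);R=np.array([[c,-s],[s,c]])
for nm,g,q in(("T",T,cr([(110,248),(467,325),(432,508),(75,430),(135,278),(437,347),(408,487),(107,420)],235,203,6)),("S",S,cr([(303,105),(300,405),(72,405),(97,115),(275,120),(270,373),(92,378),(112,125)],205,185,7))):
    for u in q:
        P=onz(g,u,.057);print(nm,P[:2],"local",R.T@(P[:2]-lp[:2]))
# dial segmentation
import numpy as np
for n,g,roi in(("T",T,(260,215,300,250)),("S",S,(250,200,290,228))):
    im=cv2.resize(g["img"][roi[1]:roi[3],roi[0]:roi[2]],None,fx=10,fy=10,interpolation=cv2.INTER_CUBIC)
    v=im.max(2);print(n,np.percentile(v,[5,20,40,60,80,95]))
    m=(v<70).astype(np.uint8)
    cs,_=cv2.findContours(m,cv2.RETR_EXTERNAL,cv2.CHAIN_APPROX_NONE);k=max(cs,key=cv2.contourArea)
    hull=cv2.convexHull(k)
    pts=np.array([onz(g,((u+.5)/10-.5+roi[0],(w+.5)/10-.5+roi[1]),.0565)[:2] for u,w in k[::3,0]])
    f=lambda p:np.hypot(pts[:,0]-p[0],pts[:,1]-p[1])-p[2]
    r=least_squares(f,[.593,-.03,.034],loss="soft_l1",f_scale=.0005);print(n,"dial circle",r.x,np.std(f(r.x)))
E
```

```text
T [0.5565 0.0361] local [-0.0058  0.0769]
T [ 0.52   -0.1134] local [-0.006 -0.077]
T [ 0.4445 -0.0959] local [-0.0835 -0.0777]
T [0.4806 0.0523] local [-0.0833  0.0747]
T [0.5436 0.0258] local [-0.0159  0.0638]
T [ 0.5112 -0.1004] local [-0.0177 -0.0665]
T [ 0.4534 -0.0862] local [-0.0771 -0.0662]
T [0.4845 0.0388] local [-0.0764  0.0625]
S [0.5581 0.0312] local [-0.0031  0.0725]
S [ 0.5197 -0.1187] local [-0.005  -0.0822]
S [ 0.4471 -0.0949] local [-0.0813 -0.0762]
S [0.4835 0.0499] local [-0.08    0.0731]
S [0.5461 0.0261] local [-0.0135  0.0647]
S [ 0.5137 -0.1011] local [-0.0151 -0.0665]
S [ 0.4558 -0.0846] local [-0.0752 -0.0641]
S [0.4877 0.0425] local [-0.0741  0.0669]
T [ 51.  62.  86.  92.  95. 137.]
T dial circle [ 0.5929 -0.0315  0.0324] 0.00894358423142804
S [ 56.  62.  94.  96. 113. 155.]
S dial circle [ 0.5923 -0.0307  0.0316] 0.008756577027853206
```

The middle knob, with the black skirt, at top (401,259) and side (272,338) is the one. Its white line points to world yaw about -0.355 and the dial's line to about -0.67. Now I'll go to the treadle with shut fingers.

Call:
step_arm(
  deltas=[
    [[0.016,0.045,-0.005],[0,0,-3.4],0],
    [[0.016,0.045,-0.005],[0,0,-3.4],0],
    [[0.016,0.045,-0.005],[0,0,-3.4],0],
    [[0.016,0.045,-0.005],[0,0,-3.4],0],
    [[0.016,0.045,-0.005],[0,0,-3.4],0],
    [[0.016,0.045,-0.005],[0,0,-3.4],0],
    [[0.016,0.045,-0.005],[0,0,-3.4],0],
    [[0.016,0.045,-0.005],[0,0,-3.4],0],
    [[0.016,0.045,-0.005],[0,0,-3.4],0],
    [[0.016,0.045,-0.005],[0,0,-3.4],0],
    [[0.016,0.045,-0.005],[0,0,-3.4],0],
    [[0.016,0.045,-0.005],[0,0,-3.4],0],
    [[0.016,0.045,-0.005],[0,0,-3.4],0],
  ],
  newtons=40,
)

```text
time_s: 1.4
tool_pos: [0.4777, -0.0147, 0.1604]
ee_rot: [-3.078, 0.623, 0.007]
contact_force: [2.0, -0.5, 1.2]
finger_gap: -0.0001
```

Call:
step_arm(
  deltas=[
    [[0.003,-0.005,-0.045],[0,0,0],0],
    [[0.002,-0.005,-0.03],[0,0,0],0],
    [[0,0,-0.015],[0,0,0],0],
    [[0,0,0],[0,0,0],0],
  ],
)

```text
time_s: 1.8
tool_pos: [0.4858, -0.0138, 0.0677]
ee_rot: [-3.077, 0.6, 0.002]
contact_force: [-1.2, -0.3, -0.2]
finger_gap: -0.0004
```

```bash
python3 - <<'E'
from cell import *
import cv2
s=state();print(s["time_s"],s["tool_pos"],s["contact_force"])
g=get_image("side");cv2.imwrite("pics/p1.png",cv2.resize(g["img"][150:290,180:340,::-1],None,fx=4,fy=4,interpolation=cv2.INTER_CUBIC))
E
```

```text
1.8 [ 0.48578112 -0.01382263  0.06770281] [-1.15389664 -0.25392381 -0.22961422]
```

View pics/p1.png

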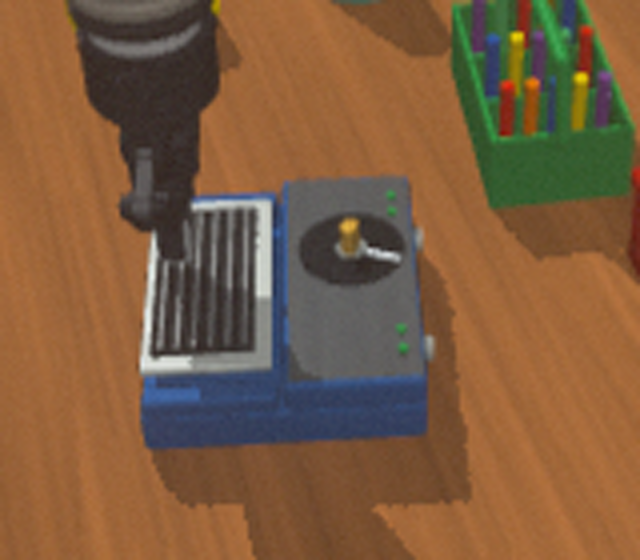

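The side crop shows the shut fingertips over the pad's front rows (175,255), slightly to the +y side of centre. I'll shift 11 mm in -y and press.

Call:
step_arm(
  deltas=[
    [[-0.002,-0.011,-0.004],[0,0,0],0],
    [[0,0,-0.006],[0,0,0],0],
    [[0,0,-0.004],[0,0,0],0],
    [[0,0,-0.003],[0,0,0],0],
  ],
)

```text
time_s: 2.25
tool_pos: [0.4861, -0.0265, 0.0539]
ee_rot: [-3.075, 0.603, -0.008]
contact_force: [-3.3, 1.9, 5.7]
finger_gap: 0.0005
```

Call:
step_arm(
  deltas=[
    [[0,0,-0.003],[0,0,0],0],
  ],
)

```text
time_s: 2.35
tool_pos: [0.486, -0.0265, 0.0513]
ee_rot: [-3.075, 0.604, -0.008]
contact_force: [-3.2, 0.7, 8.4]
finger_gap: 0.0001
```

Call:
step_arm(
  deltas=[
    [[0,0,-0.003],[0,0,0],0],
  ],
)

```text
time_s: 2.45
tool_pos: [0.4862, -0.0264, 0.0492]
ee_rot: [-3.075, 0.604, -0.008]
contact_force: [-9.6, -0.3, 31.4]
finger_gap: 0.0001
```

Call:
step_arm(
  deltas=[
    [[0,0,-0.003],[0,0,0],0],
  ],
)

```text
time_s: 2.55
tool_pos: [0.4863, -0.0264, 0.0485]
ee_rot: [-3.076, 0.605, -0.008]
contact_force: [-16.2, 0.4, 53.6]
finger_gap: -0.0003
```

The stop was reached: force climbed sharply to 31 and then 54 N at z 0.049. I'll release, open and travel to above the knob.

Call:
step_arm(
  deltas=[
    [[0,0,0.03],[0,0,0],0],
    [[0,0,0.05],[0,0,0],0],
    [[0.003,-0.045,0.01],[0,0,1],0.085],
    [[0.003,-0.045,0.0],[0,0,1],0.085],
    [[0.003,-0.045,0.0],[0,0,0],0.085],
    [[0.003,-0.045,0.0],[0,0,0],0.085],
    [[0.003,-0.045,0.0],[0,0,0],0.085],
    [[0.003,-0.035,0.0],[0,0,0],0.085],
    [[0.003,-0.025,0.0],[0,0,0],0.085],
    [[0,0,0],[0,0,0],0.085],
  ],
)

```text
time_s: 3.55
tool_pos: [0.5092, -0.3237, 0.1477]
ee_rot: [-3.092, 0.541, -0.031]
contact_force: [0.1, -0.3, 0.6]
finger_gap: 0.0851
```

```bash
python3 - <<'E'
from cell import *
import cv2,pickle
s=state();print(s["time_s"],s["tool_pos"],s["ee_rot"])
d={n:get_image(n) for n in("side","top")};pickle.dump(d,open("im1.pkl","wb"))
g=d["side"];cv2.imwrite("pics/p2.png",cv2.resize(g["img"][180:400,190:340,::-1],None,fx=2.7,fy=2.7,interpolation=cv2.INTER_CUBIC))
E
```

```text
3.55 [ 0.50918291 -0.32371294  0.1476945 ] [-3.09162454  0.54056893 -0.03071251]
```

View pics/p2.png

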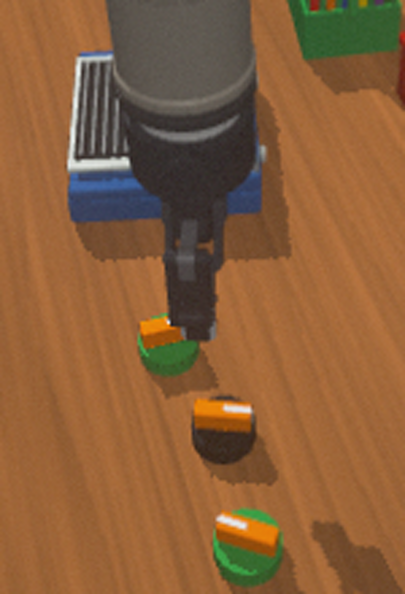

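The treadle is back up, with the white plate at crop (120,110). The gripper hangs before the black-skirt knob at (225,415). Next I compute the correction.

```bash
cat >> h.py <<'E'
from scipy.spatial.transform import Rotation as Ro
def corr(s,yaw):
    D=Ro.from_euler("z",yaw)*Ro.from_rotvec([np.pi,0,0])
    return np.degrees((D*Ro.from_rotvec(s["ee_rot"]).inv()).as_rotvec())
E
python3 - <<'E'
from cell import *
from h import *
s=state();print(np.array([.5103,-.3504,.0])-s["tool_pos"],corr(s,-.355))
E
```

```text
[ 0.00074024 -0.03110721 -0.14738653] [-0.12552848  1.08736489 -0.74837555]
```

Call:
step_arm(
  deltas=[
    [[0.001,-0.02,-0.02],[0,0.5,-0.4],0.035],
    [[0,-0.011,-0.03],[0,0.5,-0.3],0.035],
    [[0,0,-0.03],[0,0,0],0.035],
    [[0,0,0],[0,0,0],0.035],
  ],
)

```text
time_s: 4.05
tool_pos: [0.5135, -0.3441, 0.067]
ee_rot: [-3.09, 0.54, -0.007]
contact_force: [-0.1, 0.0, -0.2]
finger_gap: 0.0349
```

```bash
python3 - <<'E'
from cell import *
from h import *
import pickle
d={n:get_image(n) for n in("side","top")};pickle.dump(d,open("im2.pkl","wb"))
s=state();print(s["time_s"],s["tool_pos"],np.array([.5103,-.3504,.0205])-s["tool_pos"],corr(s,-.355),s["finger_gap"])
g=d["side"];cv2.imwrite("pics/p3.png",cv2.resize(g["img"][260:380,200:340,::-1],None,fx=4,fy=4,interpolation=cv2.INTER_CUBIC))
E
```

```text
4.15 [ 0.51596877 -0.34557686  0.07076265] [-0.00566877 -0.00482314 -0.05026265] [-0.05441022  0.59801819 -0.53234424] 0.03495264577714554
```

View pics/p3.png

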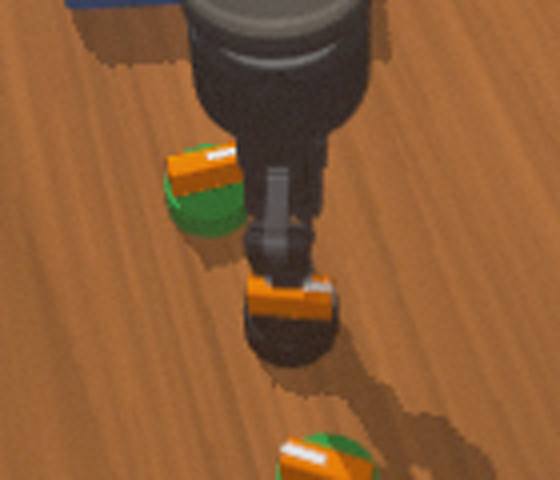

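Call:
step_arm(
  deltas=[
    [[-0.005,-0.005,-0.015],[0,0.5,-0.5],0.035],
    [[0,0,0],[0,0,0],0.035],
    [[0,0,0],[0,0,0],0.035],
  ],
)

```text
time_s: 4.45
tool_pos: [0.5134, -0.3505, 0.0589]
ee_rot: [3.092, -0.552, 0.011]
contact_force: [0.4, -0.6, 0.4]
finger_gap: 0.0352
```

```bash
python3 - <<'E'
from cell import *
from h import *
for i in range(1):
    s=state();print(s["time_s"],s["tool_pos"],np.array([.5103,-.3504,.0205])-s["tool_pos"],corr(s,-.355),s["finger_gap"],np.abs(s["joint_velocities"]).max())
E
```

```text
4.45 [ 0.51338125 -0.35054715  0.05892019] [-0.00308125  0.00014715 -0.03842019] [ 0.09467735  0.38174314 -0.11502008] 0.035247658435738696 0.015743045227824392
```

Call:
step_arm(
  deltas=[
    [[-0.003,0,-0.014],[0,0.4,0],0.035],
    [[-0.001,0,-0.012],[0,0,0],0.035],
    [[0,0,-0.006],[0,0,0],0.035],
    [[0,0,0],[0,0,0],0.035],
  ],
)

```text
time_s: 4.85
tool_pos: [0.5093, -0.3507, 0.0252]
ee_rot: [3.091, -0.551, 0.001]
contact_force: [0.1, -0.9, -0.4]
finger_gap: 0.0352
```

```bash
python3 - <<'E'
from cell import *
from h import *
for i in range(1):
    s=state();print(s["time_s"],s["tool_pos"],np.array([.5103,-.3504,.0205])-s["tool_pos"],corr(s,-.355),s["finger_gap"],s["contact_force"])
E
```

```text
4.85 [ 0.50933989 -0.35066581  0.02524166] [ 0.00096011  0.00026581 -0.00474166] [ 0.13558495  0.02530917 -0.11128073] 0.035188645895813005 [ 0.09229493 -0.90128585 -0.40285623]
```

Call:
step_arm(
  deltas=[
    [[0.001,0,-0.004],[0,0,0],0.035],
    [[0,0,0],[0,0,0],0.035],
    [[0,0,0],[0,0,0],0.01],
    [[0,0,0],[0,0,0],0.0],
    [[0,0,0],[0,0,0],0.0],
    [[0,0,0],[0,0,0],0.0],
  ],
  newtons=70,
)

```text
time_s: 5.45
tool_pos: [0.511, -0.351, 0.0214]
ee_rot: [3.09, -0.551, 0.003]
contact_force: [0.2, 1.2, 0.5]
finger_gap: 0.0122
```

```bash
python3 - <<'E'
from cell import *
from h import *
import pickle
d={n:get_image(n) for n in("side","top")};pickle.dump(d,open("im3.pkl","wb"))
s=state();print(s["time_s"],s["tool_pos"],corr(s,-.355),s["finger_gap"],s["contact_force"])
g=d["side"];cv2.imwrite("pics/p4.png",cv2.resize(g["img"][280:380,220:320,::-1],None,fx=6,fy=6,interpolation=cv2.INTER_CUBIC))
E
```

```text
5.55 [ 0.51094853 -0.35093224  0.02136875] [ 0.15433005  0.06809886 -0.10918891] 0.011864886688707348 [ 0.58437678  0.3828642  -0.85278648]
```

View pics/p4.png

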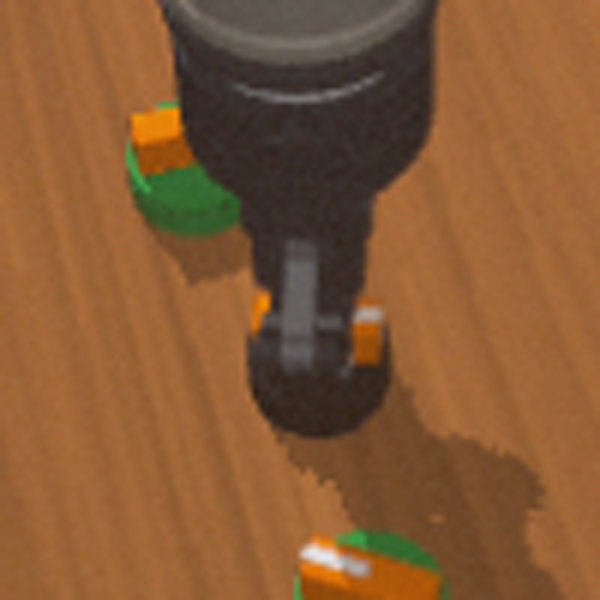

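Gripped, gap 12 mm on the bar. Bar ends show either side of the finger at crop (262,315) and (370,335). Lifting and travelling towards the shaft.

Call:
step_arm(
  deltas=[
    [[0,0,0.03],[0,0,0],0],
    [[0,0,0.045],[0,0,0],0],
    [[0,0,0.045],[0,0,0],0],
    [[0.008,0.035,0.01],[0,0,-2.2],0],
    [[0.01,0.04,0],[0,0,-2.2],0],
    [[0.01,0.04,0],[0,0,-2.2],0],
    [[0.01,0.04,0],[0,0,-2.2],0],
    [[0.01,0.04,0],[0,0,-2.2],0],
    [[0.01,0.04,0],[0,0,-2.2],0],
    [[0.01,0.035,0],[0,0,-2.2],0],
    [[0.01,0.02,0],[0,0,-2.2],0],
    [[0,0,0],[0,0,0],0],
    [[0,0,0],[0,0,0],0],
  ],
)

```text
time_s: 6.85
tool_pos: [0.5872, -0.0503, 0.1577]
ee_rot: [2.962, -1.042, 0.005]
contact_force: [-0.5, 0.1, -1.6]
finger_gap: 0.0125
```

```bash
python3 - <<'E'
from cell import *
from h import *
s=state();print(s["time_s"],s["tool_pos"],np.array([.593,-.031,.13])-s["tool_pos"],corr(s,-.67),s["finger_gap"],s["contact_force"])
E
```

```text
6.85 [ 0.58717306 -0.05031221  0.15770415] [ 0.00582694  0.01931221 -0.02770415] [0.1370866  0.14893057 0.38193278] 0.012455872951327886 [-0.5397338   0.06647371 -1.59265675]
```

Call:
step_arm(
  deltas=[
    [[0.005,0.015,-0.02],[0,0,0.4],0],
    [[0.001,0.004,-0.015],[0,0,0],0],
    [[0,0,-0.008],[0,0,0],0],
    [[0,0,0],[0,0,0],0],
    [[0,0,0],[0,0,0],0],
  ],
)

```text
time_s: 7.35
tool_pos: [0.5917, -0.0387, 0.1131]
ee_rot: [2.959, -1.041, 0.005]
contact_force: [0.1, 0.6, -0.8]
finger_gap: 0.0122
```

```bash
python3 - <<'E'
from cell import *
from h import *
import pickle
d={n:get_image(n) for n in("side","top")};pickle.dump(d,open("im4.pkl","wb"))
s=state();print(s["time_s"],s["tool_pos"],np.array([.593,-.031,.11])-s["tool_pos"],corr(s,-.67),s["finger_gap"],s["contact_force"])
pickle.dump(s,open("s4.pkl","wb"))
for n,(r0,r1,c0,c1) in dict(side=(160,250,210,300),top=(190,270,235,335)).items():
    cv2.imwrite(f"pics/p5{n}.png",cv2.resize(np.ascontiguousarray(d[n]["img"][r0:r1,c0:c1,::-1]),None,fx=6,fy=6,interpolation=cv2.INTER_CUBIC))
E
```

```text
7.45 [ 0.59196578 -0.03850703  0.11351542] [ 0.00103422  0.00750703 -0.00351542] [0.33693537 0.13685584 0.38199785] 0.012205589906269444 [ 0.28333558  0.34406608 -0.12234183]
```

View pics/p5side.png

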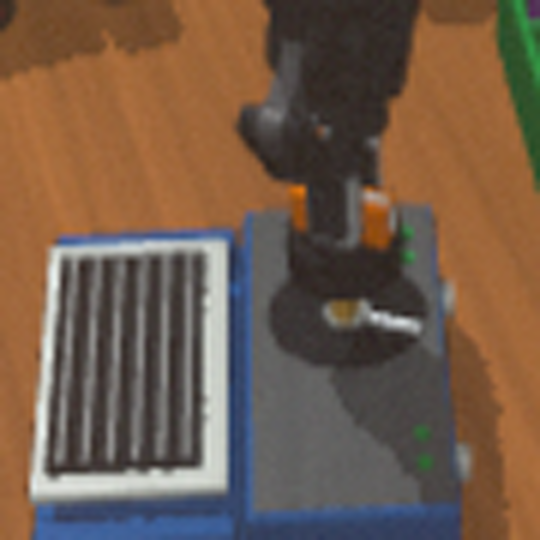

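View pics/p5top.png

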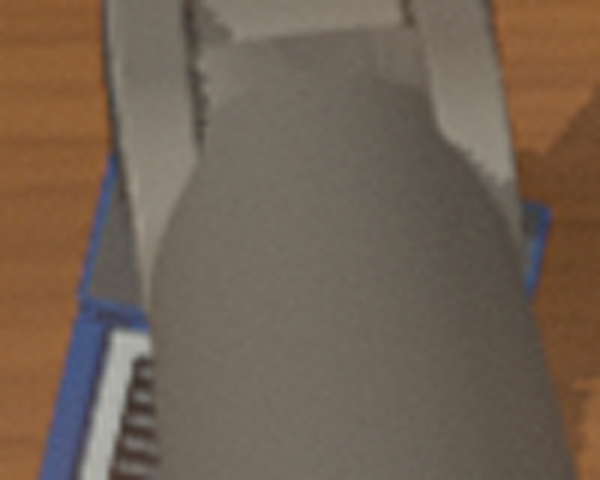

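Side crop: the knob is over the dial, skirt columns ~290–405, rows ~245–290. Shaft foot is at (347,312) and bar ends at (300,208) and (376,218). The top view is blocked by the arm. Now I'll measure the knob's along-bar offset from the skirt silhouette, relative to the TCP.

```bash
python3 - <<'E'
from h import *
import pickle
d=pickle.load(open("im4.pkl","rb"));g=d["side"];s=pickle.load(open("s4.pkl","rb"))
np.set_printoptions(precision=2,suppress=True,linewidth=200)
im=g["img"].astype(int)
for r in range(190,214): print(r,im[r,254:284].max(1))
tp=s["tool_pos"]
th=np.linspace(0,2*np.pi,721);yaw=-.67
for z in(tp[2]-.0214,tp[2]-.0034):
  for a in(0,.003):
    c=tp[:2]+a*np.array([np.cos(yaw),np.sin(yaw)])
    q=proj(g,np.c_[c[0]+.024*np.cos(th),c[1]+.024*np.sin(th),0*th+z]);i,j=q[:,0].argmin(),q[:,0].argmax();b=q[:,1].argmax()
    print(z,a,"L",q[i],"R",q[j],"bot",q[b],"top",q[q[:,1].argmin()])
E
```

```text
190 [149 137 127 110 105  81  81  55  50  46  50  50  51  67  94  86  55  52  66 120 160 160 164 163 160 160 154 155 153 156]
191 [148 155 152 150 178 203 194  59  54  49  49  53  47  69 105 102 114 156 123 134 158 145 163 162 165 158 154 157 152 154]
192 [149 148 150 157 164 181 178  63  55  58  52  51  52  65 107 103 130 179 166 168 167 159 160 163 161 159 157 157 155 156]
193 [147 148 145 148 142 145 139  62  51  54  52  53  51  63 106 103 130 172 175 165 162 148 138 145 147 151 149 146 153 155]
194 [132 131 132 131 132 145 140  65  52  53  54  54  53  63 106  98 122 179 181 172 164 122 109 110 112 115 113 115 155 154]
195 [107 108 107 110 121 143 136  74  51  53  53  55  50  64 106 103 120 157 160 159 141 120  94  99  96  96  93 102 140 154]
196 [ 97  94  98  98  97 142 135  77  53  50  59  47  55  64 106 104 125 142 144 145 127 124  83  96  96 100  94  95 116 154]
197 [ 96  96  94  83  79 129 139  81  54  52  52  52  52  61  98 104 110 143 143 143 133 125  71 105 103 100  96  92 108 156]
198 [ 96  99  96  89  64  84  96  69  52  53  56  55  54  60  94 100 100 146 143 144 136 120
[... 1623 characters left out ...]
 58  59  58  56  54  59  58  58  63  80  96 108]
212 [ 86  62  58  63  60  60  63  58  59  72 124 131 123 124 104 115 125 147 204 167 159  85  81  56  59  59  56  81 100 105]
213 [ 85  61  62  59  57  56  59  60  60  61  90 130 125 124 112 121  98 109 162 157 196 194 211 203 163 123  86  90  98 107]
0.09211542364403683 0 L [257.36 203.7 ] R [276.9  203.17] bot [266.7  209.85] top [267.55 197.04]
0.09211542364403683 0.003 L [258.49 203.98] R [278.04 203.45] bot [267.85 210.13] top [268.66 197.3 ]
0.11011542364403683 0 L [256.98 198.1 ] R [276.75 197.57] bot [266.43 204.22] top [267.3  191.46]
0.11011542364403683 0.003 L [258.11 198.38] R [277.91 197.85] bot [267.59 204.51] top [268.42 191.72]
```

```bash
python3 - <<'E'
from h import *
import pickle
np.set_printoptions(precision=2,suppress=True,linewidth=200)
d=pickle.load(open("im0.pkl","rb"));g=d["side"]
im=g["img"].astype(int)
print("side R"); 
for r in range(201,217): print(r,im[r,260:280,0])
print("side B")
for r in range(201,217): print(r,im[r,260:280,2])
t=d["top"]["img"].astype(int)
print("top R-B")
for r in range(221,236): print(r,(t[r,270:290,0]-t[r,270:290,2]), t[r,270:290].max(1))
th=np.linspace(0,2*np.pi,721)
for n in("side","top"):
  for z in(.0765,.0565):
    G=d[n];q=proj(G,np.c_[.593+.007*np.cos(th),-.031+.007*np.sin(th),0*th+z]);print(n,z,q.min(0),q.max(0),q.mean(0), proj(G,[[.594,-.031,z],[.593,-.030,z]])-q.mean(0))
E
```

```text
side R
201 [95 96 95 98 97 92 94 94 95 95 95 91 92 93 92 94 90 85 92 94]
202 [96 96 97 97 97 94 95 93 94 91 92 94 95 96 92 93 93 61 68 86]
203 [96 95 92 90 79 77 74 73 72 71 77 76 77 87 95 97 91 58 63 91]
204 [ 93  82  73  67  63  70  99 110 105  76  59  64  61  71  75  80  87  87  88  94]
205 [ 72  61  57  57  66 109 179 187 180 131  61  54  62  54  59  60  72  84  96  94]
206 [ 63  59  60  58  86 172 215 207 200 117  59  58  56  57  56  59  59  70  78  94]
207 [ 61  54  59  60  81 149 200 193 161  95  56  56  58  56  58  55  57  56  66  80]
208 [ 60  62  55  62  66 107 146 147 115 100  64  53  58  58  58  58  55  59  62  64]
209 [ 59  57  59  58  66  95 120 122 103 103  80  59  54  56  59  61  56  62  58  59]
210 [ 56  61  59  59  81 114 122 119 103 108 132  93  56  55  58  57  63  58  56  56]
211 [ 60  56  61  75 122 119 118 122 102 106 130 121  58  58  54  59  57  56  62  55]
212 [ 56  60  55  70 118 127 119 122 103 114 118 142 194 158 150  83  78  55  59  57]
213 [ 58  58  57  62  87 123 118 119 112 112  95 105 152 151 182 184 198 192 152 115]
214 [ 60  56  54  61  64  86  88  8
[... 3315 characters left out ...]
 [ 66  64  65  62  62  61  64  69  90 109  95  87  60  60  61  59  60  63  58  61]
234 [19 17 16 17 17 18 17 18 14 13 14 12 18 14 14 15 15 13 16 15] [65 65 67 63 65 64 59 61 62 65 62 61 60 60 59 58 59 59 58 60]
235 [18 17 19 18 16 13 18 13 17 16 17 14 15 14 14 15 13 15 15 16] [65 65 64 65 62 61 65 62 62 62 65 61 62 60 59 62 61 60 61 62]
side 0.0765 [264.12 204.25] [269.73 207.96] [266.93 206.1 ] [[ 0.38 -0.09]
 [-0.11 -0.26]]
side 0.0565 [264.45 210.18] [269.98 213.9 ] [267.22 212.04] [[ 0.38 -0.09]
 [-0.11 -0.26]]
top 0.0765 [276.16 225.28] [281.77 230.85] [278.97 228.06] [[-0.01 -0.4 ]
 [-0.4   0.01]]
top 0.0565 [276.19 226.2 ] [281.68 231.66] [278.94 228.92] [[-0.01 -0.39]
 [-0.39  0.01]]
```

```bash
python3 - <<'E'
from h import *
import pickle
d=pickle.load(open("im0.pkl","rb"))
for n,rs,cs in(("top",range(217,227),(280,292)),("side",range(210,217),(271,283))):
    g=d[n];a=g["img"].astype(float);w=np.clip(a.min(2)-75,0,None)
    P=[];W=[]
    for r in rs:
        for c in range(*cs):
            if w[r,c]>0:P.append(onz(g,(c,r),.0565)[:2]);W.append(w[r,c])
    P=np.array(P);W=np.array(W);m=(P*W[:,None]).sum(0)/W.sum();q=P-m
    ok=np.hypot(*(P-[.593,-.0312]).T)<.036;P,W=P[ok],W[ok];m=(P*W[:,None]).sum(0)/W.sum();q=P-m
    C=(q*W[:,None]).T@q/W.sum();e,v=np.linalg.eigh(C);v=v[:,1]*np.sign(v[0,1])
    for ctr in([.593,-.0312],):print(n,"axis",np.arctan2(v[1],v[0]),"centroid",m,"from ctr",np.arctan2(*(m-ctr)[::-1]),np.sqrt(e))
# knob line yaw before grasp
for n,rs,cs in(("top",range(248,264),(400,412)),("side",range(326,337),(270,286))):
    g=d[n];a=g["img"].astype(float);w=np.clip(a[:,:,2]-70,0,None)
    L=[(r,c) for r in rs for c in range(*cs) if w[r,c]>0]
    P=np.array([onz(g,(c,r),.038)[:2] for r,c in L]);W=np.array([w[r,c] for r,c in L]);m=(P*W[:,None]).sum(0)/W.sum();q=P-m
    C=(q*W[:,None]).T@q/W.sum();e,v=np.linalg.eigh(C);v=v[:,1]*np.sign(v[0,1]);print(n,"knob",np.arctan2(v[1],v[0]),m,np.sqrt(e))
E
```

```text
top axis -0.6620658514506452 centroid [ 0.60956785 -0.04375452] from ctr -0.6484512789266343 [0.00200912 0.00745476]
side axis -0.6993547565827383 centroid [ 0.61112599 -0.0411329 ] from ctr -0.5013006078441522 [0.00246137 0.00726807]
top knob -0.4242975157934077 [ 0.51961103 -0.3553665 ] [0.00184253 0.00585763]
side knob -0.4037385532488761 [ 0.52106324 -0.35266875] [0.00158578 0.00571991]
```

Call:
step_arm(
  deltas=[
    [[0.001,0.006,0],[-0.3,0,0.4],0],
    [[0,0,-0.003],[0,0,0],0],
    [[0,0,0],[0,0,0],0],
  ],
  newtons=90,
)

```text
time_s: 7.75
tool_pos: [0.5939, -0.0326, 0.1118]
ee_rot: [2.958, -1.03, 0.013]
contact_force: [0.4, 0.4, -0.5]
finger_gap: 0.0119
```

```bash
python3 - <<'E'
from cell import *
from h import *
s=state();print(s["time_s"],s["tool_pos"],np.array([.593,-.0314,.1])-s["tool_pos"],corr(s,-.665),s["finger_gap"],s["contact_force"])
E
```

```text
7.75 [ 0.59385656 -0.0325955   0.11175519] [-0.00085656  0.0011955  -0.01175519] [0.66510847 0.28141871 0.28073942] 0.011937605472329225 [ 0.42620684  0.36794097 -0.51400077]
```

Call:
step_arm(
  deltas=[
    [[-0.001,0.001,-0.006],[0.5,0.2,0.2],0],
    [[0,0,-0.004],[0.2,0,0],0],
    [[0,0,0],[0,0,0],0],
  ],
)

```text
time_s: 8.05
tool_pos: [0.5929, -0.0312, 0.1011]
ee_rot: [-2.967, 1.025, -0.002]
contact_force: [-0.2, -0.8, 0.2]
finger_gap: 0.0117
```

```bash
python3 - <<'E'
from cell import *
from h import *
s=state();print(s["time_s"],s["tool_pos"],np.array([.593,-.0314,.1])-s["tool_pos"],corr(s,-.665),s["finger_gap"],s["contact_force"])
E
```

```text
8.05 [ 0.59290642 -0.03120272  0.10112851] [ 9.35812634e-05 -1.97279212e-04 -1.12850641e-03] [-0.09824775  0.09197789  0.02698452] 0.011715233378876474 [-0.17727355 -0.84502758  0.15226449]
```

Aligned. I'll descend gently, checking force.

Call:
step_arm(
  deltas=[
    [[0,0,-0.002],[0,0,0],0],
    [[0,0,-0.002],[0,0,0],0],
    [[0,0,-0.001],[0,0,0],0],
  ],
)

```text
time_s: 8.35
tool_pos: [0.5929, -0.0315, 0.0956]
ee_rot: [-2.967, 1.026, -0.001]
contact_force: [0.1, 0.2, -0.2]
finger_gap: 0.0117
```

Call:
step_arm(
  deltas=[
    [[0,0,-0.0015],[0,0,0],0],
    [[0,0,-0.001],[0,0,0],0],
  ],
)

```text
time_s: 8.55
tool_pos: [0.5936, -0.0307, 0.0934]
ee_rot: [-2.966, 1.025, -0.003]
contact_force: [0.6, 0.7, 0.2]
finger_gap: 0.0117
```

Underside is about 4.5 mm below the tip with no force, so the bore has gone over the shaft. Continuing.

Call:
step_arm(
  deltas=[
    [[0,0,-0.002],[0,0,0],0],
    [[0,0,-0.002],[0,0,0],0],
  ],
)

```text
time_s: 8.75
tool_pos: [0.5937, -0.0304, 0.0893]
ee_rot: [-2.966, 1.025, -0.003]
contact_force: [-0.5, 0.3, -1.0]
finger_gap: 0.0117
```

Call:
step_arm(
  deltas=[
    [[0,0,-0.002],[0,0,0],0],
    [[0,0,-0.002],[0,0,0],0],
  ],
)

```text
time_s: 8.95
tool_pos: [0.5935, -0.0304, 0.0847]
ee_rot: [-2.966, 1.025, -0.003]
contact_force: [-0.4, 1.4, 0.4]
finger_gap: 0.0115
```

Call:
step_arm(
  deltas=[
    [[0,0,-0.002],[0,0,0],0],
  ],
)

```text
time_s: 9.05
tool_pos: [0.5936, -0.0304, 0.0826]
ee_rot: [-2.966, 1.024, -0.003]
contact_force: [-0.4, 1.2, 3.3]
finger_gap: 0.0117
```

Call:
step_arm(
  deltas=[
    [[0,0,-0.002],[0,0,0],0],
  ],
)

```text
time_s: 9.15
tool_pos: [0.5936, -0.0304, 0.0808]
ee_rot: [-2.966, 1.025, -0.003]
contact_force: [-2.4, 2.0, 5.7]
finger_gap: 0.0121
```

Call:
step_arm(
  deltas=[
    [[0,0,-0.002],[0,0,0],0],
  ],
)

```text
time_s: 9.25
tool_pos: [0.5936, -0.0304, 0.0792]
ee_rot: [-2.966, 1.025, -0.003]
contact_force: [-3.0, -0.3, 12.9]
finger_gap: 0.0114
```

Call:
step_arm(
  deltas=[
    [[0,0,-0.002],[0,0,0],0],
  ],
)

```text
time_s: 9.35
tool_pos: [0.5938, -0.0305, 0.0789]
ee_rot: [-2.966, 1.025, -0.003]
contact_force: [-9.2, 0.5, 28.9]
finger_gap: 0.0115
```

Call:
step_arm(
  deltas=[
    [[0,0,-0.0015],[0,0,0],0],
    [[0,0,-0.0015],[0,0,0],0],
  ],
)

```text
time_s: 9.55
tool_pos: [0.5937, -0.0304, 0.0792]
ee_rot: [-2.966, 1.026, -0.003]
contact_force: [-5.5, 1.0, 14.1]
finger_gap: 0.0116
```

```bash
python3 - <<'E'
from cell import *
from h import *
d={n:get_image(n) for n in("side","top")}
s=state();print(s["time_s"],s["tool_pos"],corr(s,-.665),s["finger_gap"],s["contact_force"],s["torque"])
cv2.imwrite("pics/p6.png",cv2.resize(np.ascontiguousarray(d["side"]["img"][160:250,210:300,::-1]),None,fx=6,fy=6,interpolation=cv2.INTER_CUBIC))
cv2.imwrite("pics/p6full.png",d["side"]["img"][:,:,::-1])
E
```

```text
9.65 [ 0.59371427 -0.03042271  0.0791477 ] [-0.13814602  0.15773793  0.04816957] 0.011567866119235767 [-4.82753449  1.59395267 15.25189933] [0.23795131 1.31664279 0.03027067]
```

View pics/p6.png

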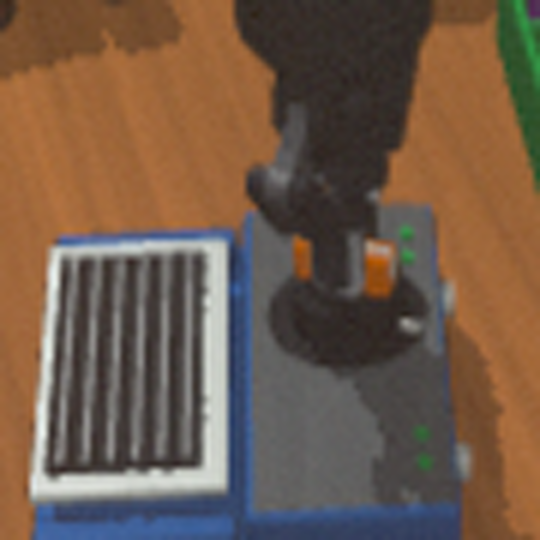

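View pics/p6full.png

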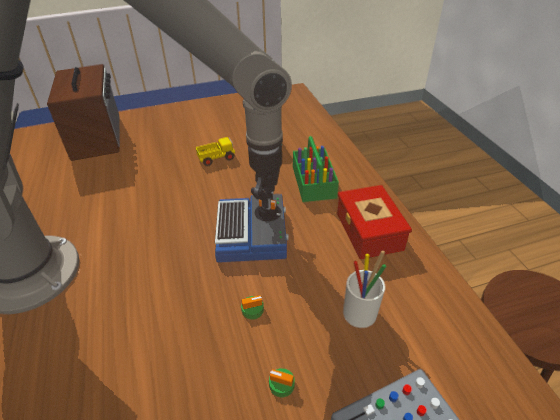

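Knob sits low over the dial at crop (345,280), bar's white end (378,245) in line with the dial's line end (410,325). The truck, cups and green knobs are unmoved. I'll add a little more push as the held target.

Call:
step_arm(
  deltas=[
    [[0,0,-0.0025],[0,0,0],0],
  ],
)

```text
time_s: 9.75
tool_pos: [0.5938, -0.0304, 0.0789]
ee_rot: [-2.966, 1.026, -0.003]
contact_force: [-10.0, 0.8, 28.2]
finger_gap: 0.0116
```

```bash
python3 - <<'E'
from cell import *
for i in range(3):
    s=state();print(s["time_s"],s["tool_pos"],s["finger_gap"],s["contact_force"]);get_image("side")
s=state();print(s["time_s"],s["tool_pos"],s["finger_gap"],s["contact_force"])
E
```

```text
9.75 [ 0.59384265 -0.03044574  0.07892476] 0.011587734729099143 [-9.98616258  0.78446549 28.21133816]
9.8 [ 0.59378113 -0.03042121  0.07899143] 0.011665968353139001 [-8.02060502  0.48816208 22.09316322]
9.85 [ 0.59377747 -0.0304512   0.07899166] 0.011664123096714933 [-7.59343845  1.66984237 22.21927935]
9.9 [ 0.59379061 -0.03043993  0.07903242] 0.011932843193010243 [-8.12196551  1.35232561 22.13273508]
```

Steady 22 N at a hard stop (9 N needed). Handing in.

```bash
python3 - <<'E'
from cell import *
print(sign_off()); s=state();print(s["time_s"],s["tool_pos"],s["contact_force"])
E
```

```text
the job is handed in; nothing more can be done
None
the job is handed in; nothing more can be done
```

The knob is on the looper's shaft and pressed down to the stop, with the gripper still holding it; I handed the job in at about 9.9 s of robot time.

- **Treadle:** I pressed it with shut fingers until the force rose sharply at z ≈ 0.049 m, where the stop was expected. It peaked at about 54 N on the fingertips, more than needed. A picture afterwards showed the treadle back up.
- **Knob:** I picked up the black-skirted one in the middle, turned it to the shaft's yaw of about -0.665 rad, and lowered it. It slid about 14 mm over the shaft with almost no force. Force then rose as the spring should, and turned stiff at TCP z ≈ 0.079 m.
- **Last checks:** the push held at 22 N (9 N is enough at the stop) with the finger gap at about 12 mm. In the last side picture the knob sits low on the dial with the bar's white line over the dial's line. The truck, caddy, pencil cup and green look-alikes looked unmoved, but the arm hid the stacking cups.
- **Small disagreements:**
  - The stop came about 1 mm lower than calculated from the grasp height, probably from a slight slip or give in the grip.
  - The two cameras' estimates of the shaft differed by 1 to 3 mm in position and about 0.04 rad in yaw.
  - The arm blocked the top camera, so only the side camera confirmed the fit.

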